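# Seat the filter cup and snap the toggle clamp shut

## Robot

A 7-joint arm with a two-finger parallel gripper is mounted at the origin on the work surface. World frame = base frame: x ahead of the robot, y to its left, z up, the work surface at z = 0. Lengths are in m, angles in rad, forces in N, time in s.
With the tool pointing down it reaches from about 0.425 to 0.925 m from the base axis. Payload 6.8 kg.
Tool frame: the origin (TCP) lies at the very end of the fingers, on their centre line; the grasp point (between the pads) lies 19 mm behind it; y points along the fingers, z is the direction in which the jaws open and shut, and the axes are right-handed (so a half turn about y gives the same grasp; the last joint's range is limited). The gripper opens to 85 mm and grips with 20 to 120 N. Pads are 22 mm wide; open, the fingers measure 114 mm over their backs; the gripper's body (76 mm by 85 mm) begins 54 mm behind the grasp point. The pads swing forward as they close: fully open they stand 13 mm farther back than shut.
Start: joints at [1.09, 0.477, 0.022, 1.555, -0.011, 1.109, -0.083], TCP at [0.246, -0.629, 0.231] pointing down, gripper open.
Joint ranges: [-2.96, 2.96], [-0.34, 2.1], [-1.41, 1.46], [0.24, 2.44], [-1.37, 4.51], [0.17, 1.92], [-2.96, 2.96]. Speed limits (rad/s): [2.39, 2.39, 3.14, 3.14, 3.14, 3.14, 3.14].

## Interface

Orientations are given as a rotation vector (axis times angle).
In Python, from bench import r gives the robot as it stands.
- The arm moves only by the tool drive_tool, never from a script. Its argument "series" is a list of rows, each a list of 7 numbers: the shift along the tool's x, y, z in mm, then the turn, a rotation vector about the tool's x, y, z in degrees, then the finger opening in mm, from 0 to 85.4. In form: [[tx, ty, tz, wx, wy, wz, grip], ...]. A call has 1 to 5 rows; each row is the pose to reach, as a shift and turn from the pose measured when the call began, along the tool's axes at that moment; what a row does not reach only later rows make up. A row lasts 1/10 s, in which the tool goes at most 50 mm and 8.59 degrees, less where a joint would pass 70% of its speed; a pose out of reach is approached as far as the arm can. A call with a gripper value outside its range is refused whole. The fingers move at their own pace and stop on an object; "squeeze" is the grip in N (left out, the last holds). Time passes only in rows, so rows that repeat a pose let the fingers close. It gives the time, the measured TCP pose, the force and the opening at its end, in the units of the state.
- r.get_obs(): the state, without advancing time (a new reading comes with each control period).
- r.grab_frame(name): name is "side" or "top" or "wrist"; returns a dict with "frame" (420x560x3 uint8, blue, green, red), "intrinsics" (3x3 intrinsics, pixels), "distortion" ([k1, k2, p1, p2, k3] as OpenCV has them; the pictures are not rectified), "rvec" (rotation vector, rad) and "tvec" (3), from world to camera coordinates, as OpenCV has them. Camera axes: x right, y down, z forward; pixel columns grow to the right and rows downward; lengths in m; the calibration is good to about 2 mm. A picture is of the moment at which its call begins. There is no depth.
- r.hand_in(): hands the job in, once; it reports no verdict.
The state is a dict: "clock": time; "joints": joint angles; "qvel": joint speeds; "tau": joint torques, N m; "tcp_pos": TCP position; "orientation": TCP orientation; "contact_force": force on the tool from outside, world axes, zero at the start; "moment": the same for the moment, N m; "grip_width": finger opening in m.
Only numpy, scipy, OpenCV 4.12 (cv2) and the standard library are available. Lean on these libraries where they do the work, as an engineer would, in place of code of your own. Each camera call takes 0.05 s, during which the arm holds its last target.

## Task

With the gripper's fingertips, push the blue-capped filter cup along its channel until it is fully home against the end stop under the open clamp, then push the red clamp handle down past its dead point until it snaps into lock and the pad holds the cup. Only push: the cup stays standing in its channel, is never lifted or tipped, and the other things are left where they are; finish with the hand clear.

Things in the scene. Friction and masses are not known exactly. Their poses are not given: they have to be found in the camera images.
- fixture: screening fixture, fixed to the tray. Origin on the tray, z up, x = way the cup is pushed home (away from the robot, fixture yaw up to 20 degrees), y = from the clamp to the cup channel. Aluminium plate: x -135 to 75, y -95 to 120, top at z 20. Toggle clamp in the plane x = 0: base cheeks 28 wide at y -50 to 5, up to z 87; its red handle points to -y, its hold-down bar to +y over the channel.
- nest_home (a point): point on the channel floor (fixture 0, 70, 20) where the cup's axis stands when fully home; axes as the fixture's. The channel runs along x at y = 70: two white rails 10 wide, 14 high, 56.4 apart inside, from x = -130 to 35, and a white end stop 26 high with its face at x = 27.
- filter_cup: the filter cup to be clamped: clear body with a BLUE cap, 54 dia x 46 tall, 100 to 200 g, loose, upright in the channel, 50 to 95 short of home (towards -x). Origin: centre of its underside.
- filter_cup_mid (a point): centre of the blue-capped cup, 23 above its underside.
- handle_pivot (a point): the red handle's hinge axis (parallel to the fixture's x) in the clamp base, at fixture x = 0, y = -36, z = 32; fixed.
- handle_grip (a point): point on the centre line of the red handle, 27 before its free end. The handle is a straight round bar, 16 dia, 92 long. Locked, it lies level towards the fixture's -y, its centre line 32 above the hinge axis and this point 105 from the hinge along -y (the bar spans 40 to 132). Opening turns all that about the hinge: the free end rises.
- clamp_handle (a joint): handle angle, rad: 0 = locked (level, on its stop), growing as the handle is raised. Starts at about 0.85 to 1.15, stays where left. Pressed down it moves easily (2 N at the grip point) to about 0.55, where the pad meets the cup, stiffens to about 7 N, eases, passes its dead point at 0.18 and snaps by itself to 0. Released between 0.55 and the dead point it may spring back.
- clamp_pad: rubber pad and spring spindle hung on the clamp's steel bar (18 wide), 80 in front of the bar's pivot (fixture y = -10, z = 78). Origin: centre of the pad's underside, 22 dia. Open, the bar slopes up over the channel 15 to 32 degrees, its end reaching z 100 to 150, the pad 15 or more above the cup's cap. Locked on the cup it presses with about 28 N.
- spare_cup: spare filter cup with a WHITE cap, 54 dia x 46 tall, standing on the tray. Bystander, leave alone. Origin: centre of its underside.
- vial_a: amber glass vial with black cap, 28 dia x 62 tall, standing on the fixture's plate in front of the clamp base. Bystander, leave alone. Origin: centre of its underside.
- vial_b: clear glass vial with white cap, 28 dia x 62 tall. Bystander, leave alone. Origin: centre of its underside.
- petri_dish: clear shallow dish, 60 dia x 14. Bystander, leave alone. Origin: centre of its underside.
- wash_bottle: white bottle with red cap, 60 dia x 160 tall. Bystander, leave alone. Origin: centre of its underside.
- forceps: steel forceps lying flat, 130 long along its x, 25 wide, 9 high. Bystander, leave alone. Origin: centre of its underside.
- filter_box: small white carton, 75 x 75 x 28. Bystander, leave alone. Origin: centre of its underside.
Things that resemble listed ones, but are neither listed nor needed, are in the scene too. Of the things that look like the filter_cup, the smallest one is meant.

How it is judged:
By the outcome, as a careful person would: the job done as asked, in the order asked, and still so for the second after the job is handed in, with the robot touching nothing.
It also fails if it takes over 64 s, if anything falls off the work surface, if the arm or the gripper's body presses on something with over 40 N, if the wrist force passes 120 N, or if a joint passes its speed limit or range.

## Working session

There is one attempt and no reset: what is moved stays moved. The work goes in short steps, Python scripts to look and compute and a tool call to move; the robot and the scene stay as the last step left them, time stands still between calls to the robot, and variables do not carry over. Pictures are saved under pics/ and viewed, and the job is handed in when it is done.

Besides the shell and the picture viewer there is one more tool, called after "Emit:" by a JSON object that holds its "api" and its "payload". drive_tool: Moves the arm, as the interface text tells. Its arguments: {"type":"object","properties":{"series":{"type":"array","items":{"type":"array","items":{"type":"number"}}},"squeeze":{"type":"number"}},"required":["series"]}

```bash
mkdir -p pics; ls
python3 - <<'E'
from bench import r
import cv2,pickle
o=r.get_obs();print(o)
for n in ["side","top","wrist"]:
    d=r.grab_frame(n);cv2.imwrite(f"pics/{n}0.png",d["frame"]);pickle.dump(d,open(f"pics/{n}0.pkl","wb"));print(n,d["intrinsics"],d["distortion"],d["rvec"],d["tvec"])
E
```

```text
pics
{'clock': 0.0, 'joints': array([ 1.08991788,  0.47778281,  0.02230995,  1.55646364, -0.0114956 ,
        1.10927046, -0.08313976]), 'qvel': array([ 0.00090862, -0.0010664 , -0.00091221, -0.00036838, -0.00050681,
       -0.00059123, -0.00169576]), 'tau': array([ 1.18971661e-04, -5.96450758e+01,  1.60800118e+00, -2.81193888e+01,
        1.24398016e-02,  9.30284295e-03, -5.68976930e-05]), 'tcp_pos': array([ 0.24562558, -0.62809028,  0.23033157]), 'orientation': array([-0.38101018,  2.01969738, -2.01612761]), 'contact_force': array([-1.08819635,  0.2225354 , -0.87777225]), 'moment': array([-0.05400381,  0.03123499, -0.03826864]), 'grip_width': 0.08543370833195738}
side [[434.77764267   0.         281.63166945]
 [  0.         434.77764267 205.12265368]
 [  0.           0.           1.        ]] [-0.0752754  0.         0.         0.         0.       ] [ 0.19310637 -2.75380491  1.33465649] [0.55779387 0.10623554 1.08016752]
top [[401.92308876   0.         282.358094  ]
 [  0.         401.92308876 211.63183552]
 [  0.           0.           1.        ]] [-0.04351519  0.          0.          0.          0.        ] [ 2.17861963 -2.12012819  0.16131879] [-0.00349412  0.54468492  1.28650109]
wrist [[331.43029677   0.         273.2762869 ]
 [  0.         331.43029677 204.36889056]
 [  0.           0.           1.        ]] [-0.07489987  0.          0.          0.          0.        ] [-2.40637371  1.64367574  0.22330441] [-0.67336227 -0.03160157  0.37978291]
```

View pics/side0.png

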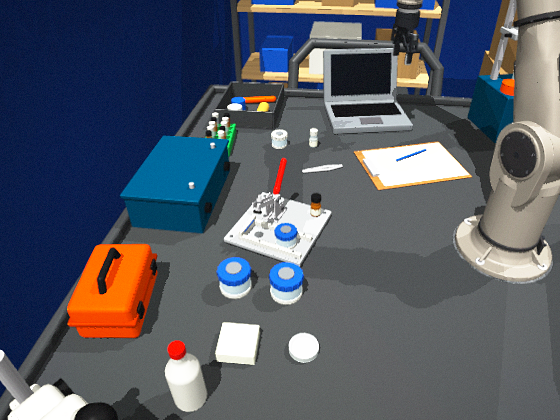

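View pics/top0.png

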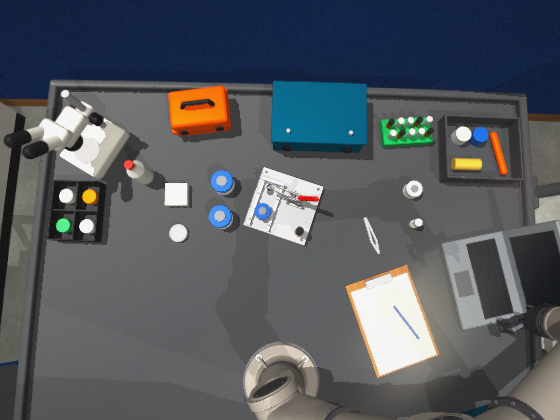

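View pics/wrist0.png

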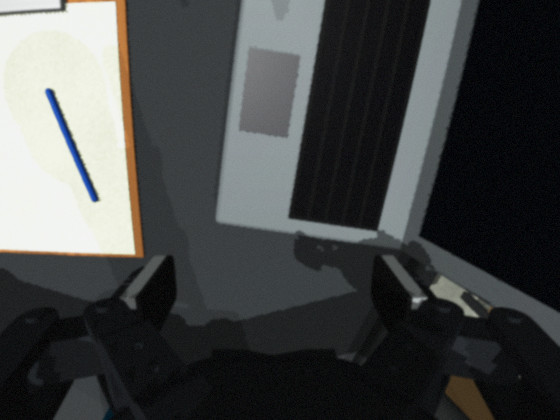

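The top view has three blue-capped cups, at (263,211), (222,181) and (220,216). The one at (263,211) is the smallest and the only one standing in the fixture channel, so it should be the target. I'll confirm it in an enlarged crop.

Run:
```python
import cv2,numpy as np
a=cv2.imread("pics/top0.png")[155:255,200:340];cv2.imwrite("pics/topc.png",cv2.resize(a,None,fx=5.6,fy=5.6,interpolation=cv2.INTER_CUBIC))
a=cv2.imread("pics/side0.png")[145:275,210:350];cv2.imwrite("pics/sidec.png",cv2.resize(a,None,fx=4.5,fy=4.5,interpolation=cv2.INTER_CUBIC))
```

```text
(no output)
```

View pics/topc.png

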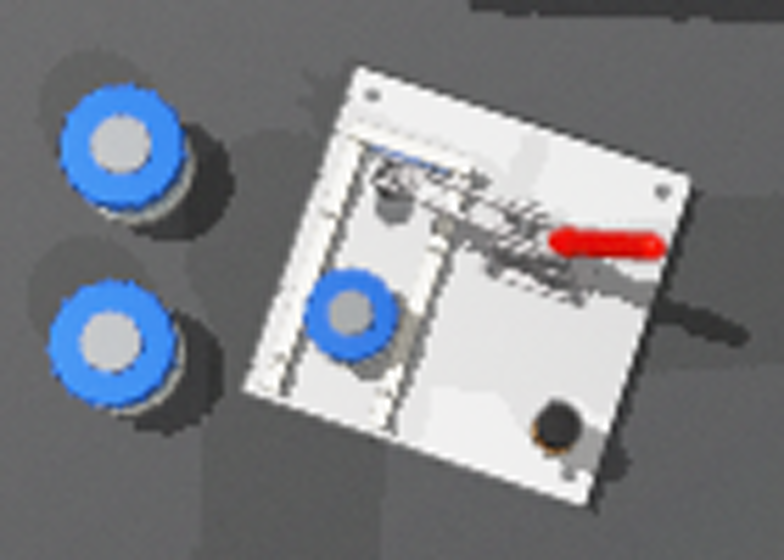

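View pics/sidec.png

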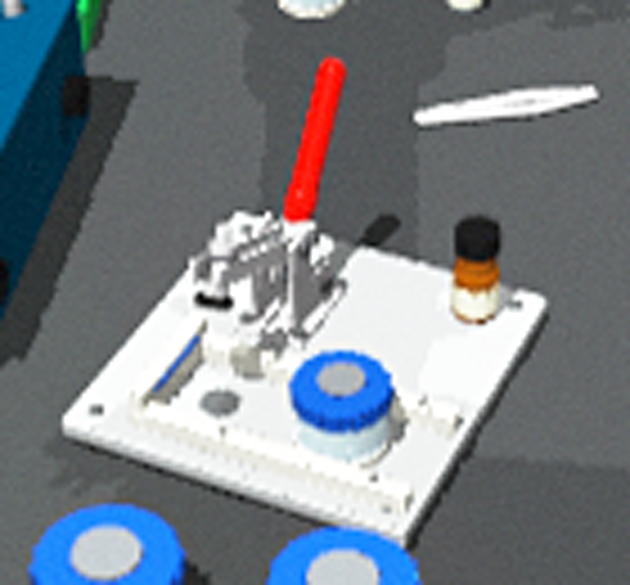

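The crop confirms that (263,211) is the small cup in the channel. Plate corners in the crop are at (355,68), (690,180), (588,505) and (245,390). Next I'll compute poses.

```bash
cat > h.py <<'E'
import cv2,numpy as np,pickle
from scipy.spatial.transform import Rotation as R
def load(n): return pickle.load(open(f"pics/{n}.pkl","rb"))
def ray(d,p):
    u=cv2.undistortPoints(np.array([[p]],float),d["intrinsics"],d["distortion"])[0,0]
    Rm=cv2.Rodrigues(d["rvec"])[0]; c=-Rm.T@np.ravel(d["tvec"]); return c,Rm.T@np.array([u[0],u[1],1.])
def onz(d,p,z):
    c,v=ray(d,p); return c+v*(z-c[2])/v[2]
def proj(d,P): return cv2.projectPoints(np.array(P,float).reshape(-1,1,3),d["rvec"],d["tvec"],d["intrinsics"],d["distortion"])[0][:,0]
def tri(d1,p1,d2,p2):
    c1,v1=ray(d1,p1);c2,v2=ray(d2,p2)
    s=np.linalg.lstsq(np.array([v1,-v2]).T,c2-c1,rcond=None)[0];a=c1+s[0]*v1;b=c2+s[1]*v2
    return (a+b)/2,np.linalg.norm(a-b)
def mask(img,kind):
    h=cv2.cvtColor(img,cv2.COLOR_BGR2HSV)
    if kind=="blue": return cv2.inRange(h,(98,140,120),(115,255,255))
    return cv2.inRange(h,(0,180,120),(6,255,255))|cv2.inRange(h,(174,180,120),(180,255,255))
E
python3 - <<'E'
from h import *
t=load("top0");s=load("side0")
F=np.array([[75,120],[75,-95],[-135,-95],[-135,120]])/1000
def fit(W):
    W=W[:,:2];a=F-F.mean(0);b=W-W.mean(0)
    th=np.arctan2((a[:,0]*b[:,1]-a[:,1]*b[:,0]).sum(),(a*b).sum())
    Rm=np.array([[np.cos(th),-np.sin(th)],[np.sin(th),np.cos(th)]]);o=W.mean(0)-Rm@F.mean(0)
    print("yaw",np.degrees(th),"o",o,"res mm",((F@Rm.T+o-W)*1000).round(1).tolist());return th,o
th,o=fit(np.array([onz(t,(x/5.6+200-.4,y/5.6+155-.4),.02) for x,y in [(355,68),(690,180),(588,505),(245,390)]]))
# plate corner in the side crop: (+75,+120)->(62,425)... 
th2,o2=fit(np.array([onz(s,(x/4.5+210-.4,y/4.5+145-.4),.02) for x,y in [(62,422),(225,235),(548,295),(410,535)]]))
for nm,d,roi in(("top",t,(240,195,285,230)),("side",s,(268,218,304,250))):
    m=mask(d["frame"],"blue");x0,y0,x1,y1=roi
    mm=np.zeros_like(m);mm[y0:y1,x0:x1]=m[y0:y1,x0:x1]
    c=max(cv2.findContours(mm,0,1)[0],key=cv2.contourArea);e=cv2.fitEllipse(c);print(nm,e,cv2.boundingRect(c))
    if nm=="top":
        w=onz(d,e[0],.062);Rm=np.array([[np.cos(th),-np.sin(th)],[np.sin(th),np.cos(th)]]);print("cup",w,"fixture",Rm.T@(w[:2]-o))
for nm,d,roi in(("top",t,(290,185,330,210)),("side",s,(265,150,295,200))):
    m=mask(d["frame"],"red");x0,y0,x1,y1=roi
    c=np.argwhere(m[y0:y1,x0:x1])[:,::-1]+[x0,y0];print(nm,len(c),cv2.minAreaRect(c.astype(np.float32)),cv2.boxPoints(cv2.minAreaRect(c.astype(np.float32))).tolist())
E
```

```text
yaw -16.79009637710083 o [ 0.59408538 -0.01246826] res mm [[0.7, -0.5], [2.3, -1.8], [-1.2, 0.9], [-1.8, 1.4]]
yaw -14.963324504916379 o [ 0.59487323 -0.00704985] res mm [[-1.5, 9.3], [1.4, -16.4], [2.2, 4.2], [-2.1, 2.9]]
top ((262.2065124511719, 210.8754119873047), (15.284062385559082, 15.635294914245605), 112.19329071044922) (254, 203, 17, 17)
cup [0.54193921 0.0767767  0.062     ] fixture [-0.075703    0.07037713]
side ((285.4158020019531, 231.55735778808594), (17.172935485839844, 21.850160598754883), 90.33753967285156) (274, 223, 23, 18)
top 80 ((308.0, 198.0), (20.0, 4.0), 0.0) [[298.0, 200.0], [298.0, 196.0], [318.0, 196.0], [318.0, 200.0]]
side 222 ((279.5882873535156, 175.64706420898438), (6.305926322937012, 36.38034439086914), 14.03624439239502) [[272.11767578125, 192.5294189453125], [280.94122314453125, 157.23529052734375], [287.05889892578125, 158.76470947265625], [278.2353515625, 194.058837890625]]
```

```bash
cat >> h.py <<'E'
TH=np.radians(-16.8);O=np.array([.5941,-.0125,0]);RF=R.from_euler('z',TH)
def f2w(p): return O+RF.apply(np.array(p,float)/1000)
def w2f(p): return RF.inv().apply(np.array(p)-O)*1000
def hp(q,a,h=32): return np.array([0,-36-(a*np.cos(q)-h*np.sin(q)),32+a*np.sin(q)+h*np.cos(q)])
def goal(o,pf,tilt=0,tiltx=0,flip=0):
    """tool y down, tool z along fixture y, tilt about fixture y (tip leads +x), tiltx about fixture x; print shift/turn in tool axes"""
    M=np.array([[-1,0,0],[0,0,-1],[0,-1,0]]).T  # cols: x->-x? 
    B=np.column_stack([[1,0,0],[0,0,-1],[0,1,0]])
    if flip: B=np.column_stack([[-1,0,0],[0,0,-1],[0,-1,0]])
    G=RF*R.from_euler('x',tiltx,degrees=True)*R.from_euler('y',-tilt,degrees=True)*R.from_matrix(B)
    T=R.from_rotvec(o["orientation"])
    return T.inv().apply(f2w(pf)-o["tcp_pos"])*1000,np.degrees((T.inv()*G).as_rotvec())
def stat(o):
    T=R.from_rotvec(o["orientation"]);m=(RF.inv()*T).as_matrix()
    print("t",round(o["clock"],2),"fix pos",w2f(o["tcp_pos"]).round(1),"y-axis",m[:,1].round(3),"z-axis",m[:,2].round(3),"F(fix)",RF.inv().apply(o["contact_force"]).round(1),"w",round(o["grip_width"]*1000,1))
E
python3 - <<'E'
from h import *
from bench import r
t=load("top0");s=load("side0");o=r.get_obs();stat(o)
print(R.from_rotvec(o["orientation"]).as_matrix().round(3))
for q in(.85,.95,1.05,1.15):
    print(q,[proj(d,[f2w(hp(q,132)),f2w(hp(q,40))]).round(1).tolist() for d in(t,s)], hp(q,105).round())
for fl in(0,1):
  a=goal(o,(-125,70,180),0,0,fl);print(fl,a[0].round(),a[1].round(1))
E
```

```text
t 0.15 fix pos [-155.6 -690.2  230.6] y-axis [-0.001  0.001 -1.   ] z-axis [ 0.618 -0.786 -0.001] F(fix) [ 0.1 -0.4 -0.3] w 85.6
[[-0.931 -0.001  0.364]
 [-0.364  0.001 -0.931]
 [ 0.    -1.    -0.001]]
0.85 [[[322.0, 200.5], [301.7, 198.3]], [[286.2, 157.6], [276.7, 191.3]]] [  0. -81. 132.]
0.95 [[[318.3, 199.0], [300.2, 197.8]], [[284.2, 158.0], [275.9, 192.4]]] [  0. -71. 136.]
1.05 [[[314.4, 197.4], [298.6, 197.4]], [[282.1, 159.0], [275.0, 193.6]]] [  0. -60. 139.]
1.15 [[[310.3, 195.8], [297.1, 196.9]], [[279.9, 160.5], [274.2, 195.0]]] [  0. -50. 141.]
0 [-494.   51. -579.] [ 0.000e+00 -1.418e+02 -1.000e-01]
1 [-494.   51. -579.] [ 0.1 38.2  0. ]
```

Emit:
{"api": "drive_tool", "payload": {"series": [[-30,3,-35,0,7,0,0],[-64,6,-75,0,15,0,0],[-98,10,-115,0,23,0,0],[-132,14,-155,0,31,0,0],[-166,17,-195,0,38,0,0]], "squeeze": 40}}

```text
clock: 0.65
tcp_pos: [0.326, -0.3939, 0.214]
orientation: [-0.306, -2.063, 2.06]
contact_force: [1.6, 0.6, 1.0]
grip_width: 0.0122
```

```bash
cat > g.py <<'E'
from h import *
from bench import r
import sys
o=r.get_obs();stat(o)
v=[float(x) for x in sys.argv[1:]]
a=goal(o,v[:3],v[3],v[4],1);print("shift",a[0].round(1),"turn",a[1].round(1),"joints",o["joints"].round(2))
E
python3 g.py -130 70 200 0 0
```

```text
t 0.65 fix pos [-146.4 -442.6  214. ] y-axis [-0.001  0.001 -1.   ] z-axis [-0.003 -1.    -0.001] F(fix) [1.3 1.1 1. ] w 12.2
shift [ -15.    14.7 -512.6] turn [ 0.1 -0.2  0.1] joints [ 0.71  0.23  0.06  1.96 -0.02  0.95 -1.09]
```

Emit:
{"api": "drive_tool", "payload": {"series": [[-2,1,-45,0,0,0,0],[-5,3,-93,0,0,0,0],[-8,5,-141,0,0,0,0],[-12,7,-189,0,0,0,0],[-15,9,-237,0,0,0,0]]}}

```text
clock: 1.15
tcp_pos: [0.4098, -0.1697, 0.2054]
orientation: [-0.307, -2.063, 2.061]
contact_force: [1.4, -0.1, 0.1]
grip_width: 0.0001
```

Emit:
{"api": "drive_tool", "payload": {"series": [[-2,1,-45,0,0,0,0],[-4,2,-93,0,0,0,0],[-6,3,-141,0,0,0,0],[-6,4,-189,0,0,0,0],[-6,5,-237,0,0,0,0]]}}

```text
clock: 1.65
tcp_pos: [0.4849, 0.057, 0.2007]
orientation: [-0.308, -2.063, 2.061]
contact_force: [0.1, -1.1, -0.7]
grip_width: -0.0001
```

```bash
python3 g.py -128 70 110 20 0
```

```text
t 1.65 fix pos [-124.6   35.   200.7] y-axis [-0.     0.001 -1.   ] z-axis [-0.003 -1.    -0.001] F(fix) [ 0.5 -1.1 -0.7] w -0.1
shift [  3.5  90.7 -34.9] turn [ 0.  -0.2 20. ] joints [ 0.02  0.22 -0.3   2.01  0.08  0.92 -2.19]
```

Emit:
{"api": "drive_tool", "payload": {"series": [[3,5,-15,0,0,7,0],[3,20,-30,0,0,14,0],[3,45,-35,0,0,20,0],[3,75,-35,0,0,20,0],[3,90,-35,0,0,20,0]]}}

```text
clock: 2.15
tcp_pos: [0.4896, 0.0916, 0.1081]
orientation: [0.69, 2.083, -2.196]
contact_force: [0.4, -0.8, 0.0]
grip_width: -0.0
```

```bash
python3 g.py -124 70 33 20 0;python3 - <<'E'
from bench import r
import cv2,numpy as np,pickle
for n in("side","top","wrist"):
    d=r.grab_frame(n);pickle.dump(d,open(f"pics/{n}1.pkl","wb"))
    if n=="wrist": cv2.imwrite("pics/wrist1.png",d["frame"])
    a=d["frame"][145:275,200:350] if n=="side" else d["frame"][140:260,200:340]
    cv2.imwrite(f"pics/{n}1c.png",cv2.resize(a,None,fx=4.5,fy=4.5,interpolation=cv2.INTER_CUBIC)) if n!="wrist" else 0
E
```

```text
t 2.15 fix pos [-130.1   69.4  108.1] y-axis [ 0.339 -0.001 -0.941] z-axis [-0.001 -1.     0.001] F(fix) [ 0.6 -0.6  0. ] w -0.0
shift [19.7 72.7 -0.7] turn [-0.1 -0.   0.2] joints [-0.37  0.26 -0.11  2.3   0.7   0.42 -2.96]
```

View pics/side1c.png

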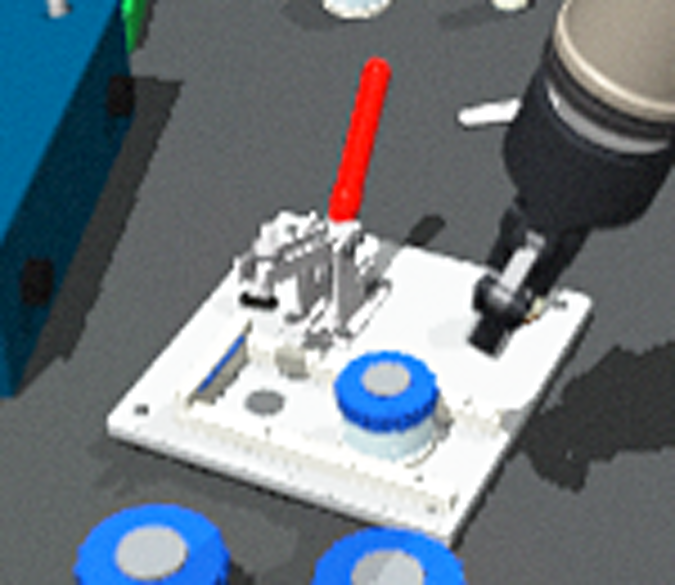

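View pics/wrist1.png

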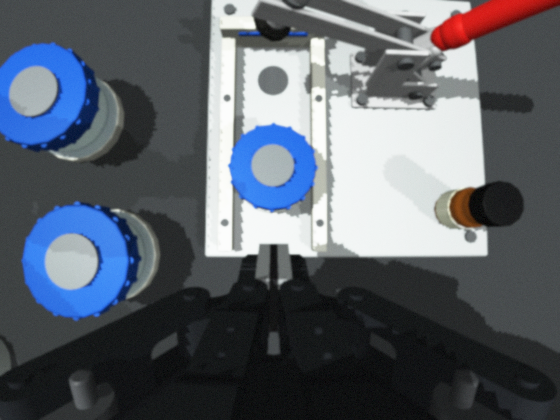

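Joint 7 sits at its -2.96 limit. I'll back up and turn the hand -90° about its axis, which still leaves a usable pushing face.

Emit:
{"api": "drive_tool", "payload": {"series": [[0,-10,0,0,-8,0,0],[0,-20,0,0,-16,0,0],[0,-20,0,0,-24,0,0],[0,-20,0,0,-32,0,0],[0,-20,0,0,-40,0,0]]}}

```text
clock: 2.8
tcp_pos: [0.4863, 0.0936, 0.1307]
orientation: [-0.089, 1.698, -2.018]
contact_force: [0.1, -0.7, 0.3]
grip_width: 0.0003
```

```bash
python3 g.py -126 70 110 20 0; sed -i 's/a=goal(o,v\[:3\],v\[3\],v\[4\],1)/a=goal(o,v[:3],v[3],v[4])/' g.py
python3 - <<'E'
s=open('h.py').read()
s=s.replace("*R.from_matrix(B)\n","*R.from_matrix(B)*R.from_euler('y',90*SGN,degrees=True)\n")+"\nSGN=1\n"
open('h.py','w').write(s)
E
python3 g.py -126 70 110 20 0
```

```text
t 2.8 fix pos [-133.9   70.4  130.7] y-axis [ 0.342 -0.    -0.94 ] z-axis [ 0.606 -0.765  0.221] F(fix) [ 0.3 -0.7  0.3] w 0.3
shift [ 0.  22.1  0.5] turn [-0.  40.1 -0. ] joints [-0.24  0.22 -0.26  2.28  0.68  0.49 -2.23]
t 2.8 fix pos [-133.9   70.4  130.7] y-axis [ 0.342 -0.    -0.94 ] z-axis [ 0.606 -0.765  0.221] F(fix) [ 0.3 -0.7  0.3] w 0.3
shift [ 0.  22.1  0.5] turn [ -0.  -49.9   0. ] joints [-0.24  0.22 -0.26  2.28  0.68  0.49 -2.23]
```

Emit:
{"api": "drive_tool", "payload": {"series": [[0,0,0,0,-8,0,0],[0,0,0,0,-16,0,0],[0,0,0,0,-24,0,0],[0,0,0,0,-32,0,0],[0,0,0,0,-40,0,0]]}}

```text
clock: 3.3
tcp_pos: [0.4875, 0.0935, 0.1324]
orientation: [-0.704, 1.235, -1.693]
contact_force: [-0.4, 0.3, -0.3]
grip_width: -0.0001
```

Emit:
{"api": "drive_tool", "payload": {"series": [[0,0,0,0,-5,0,0],[0,5,0,0,-10,0,0],[0,5,0,0,-10,0,0]]}}

```text
clock: 3.6
tcp_pos: [0.4902, 0.0926, 0.1289]
orientation: [-0.831, 1.112, -1.596]
contact_force: [0.6, -0.2, -0.1]
grip_width: -0.0002
```

```bash
python3 g.py -128 70 33 20 0
```

```text
t 3.6 fix pos [-129.9   70.6  128.9] y-axis [ 0.346  0.001 -0.938] z-axis [0.938 0.005 0.346] F(fix) [ 0.6 -0.1 -0.1] w -0.2
shift [  0.6  90.7 -31.4] turn [-0.2  0.3 -0.1] joints [-0.12  0.24 -0.39  2.27  0.74  0.51 -1.41]
```

Emit:
{"api": "drive_tool", "payload": {"series": [[0,25,-15,0,0,0,0],[0,50,-31,0,0,0,0],[0,75,-31,0,0,0,0],[0,91,-31,0,0,0,0],[0,91,-31,0,0,0,0]]}}

```text
clock: 4.1
tcp_pos: [0.4928, 0.0915, 0.0321]
orientation: [-0.831, 1.114, -1.599]
contact_force: [-0.5, -0.2, 0.8]
grip_width: 0.0001
```

```bash
cat > snap.py <<'E'
from bench import r
import cv2,sys,pickle
k=sys.argv[1]
for n in("side","top"):
    d=r.grab_frame(n);pickle.dump(d,open(f"pics/{n}{k}.pkl","wb"))
    a=d["frame"][145:275,200:350] if n=="side" else d["frame"][140:260,200:340]
    cv2.imwrite(f"pics/{n}{k}c.png",cv2.resize(a,None,fx=4.5,fy=4.5,interpolation=cv2.INTER_CUBIC))
E
python3 g.py -55 70 33 25 0; python3 snap.py 2
```

```text
t 4.1 fix pos [-127.1   70.3   32.1] y-axis [ 0.345 -0.    -0.938] z-axis [0.938 0.003 0.345] F(fix) [-0.4 -0.3  0.8] w 0.1
shift [ 0.5 24.  67.9] turn [4.8 0.2 0. ] joints [-0.29  0.44 -0.2   2.32  1.23  0.35 -1.92]
```

View pics/side2c.png

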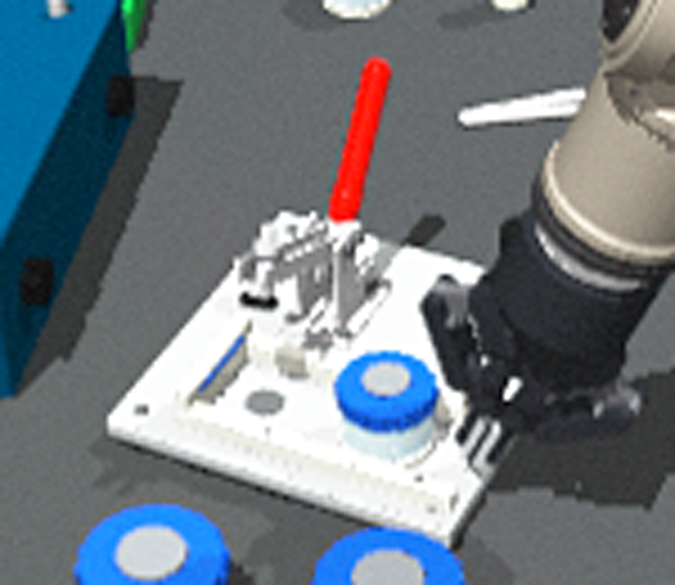

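The finger linkages stick out forward in this orientation and could reach the clamp bar. I'll back up and turn another -90°, so they lie crosswise and joint 7 is nearer mid-range.

Emit:
{"api": "drive_tool", "payload": {"series": [[0,-25,0,0,0,0,0],[0,-60,0,0,-6,0,0],[0,-80,10,0,-14,0,0],[0,-80,10,0,-22,0,0],[0,-80,10,0,-30,0,0]]}}

```text
clock: 4.7
tcp_pos: [0.4765, 0.0977, 0.1153]
orientation: [-1.153, 0.739, -1.281]
contact_force: [-0.7, 0.6, -0.3]
grip_width: 0.0001
```

Emit:
{"api": "drive_tool", "payload": {"series": [[0,0,0,0,-8,0,0],[0,0,0,0,-16,0,0],[0,0,0,0,-24,0,0],[0,0,0,0,-32,0,0],[0,0,0,0,-40,0,0]]}}

```text
clock: 5.2
tcp_pos: [0.4767, 0.0978, 0.1169]
orientation: [-1.478, 0.212, -0.784]
contact_force: [0.1, 0.0, -0.4]
grip_width: -0.0
```

Emit:
{"api": "drive_tool", "payload": {"series": [[0,0,0,0,-7,0,0],[0,0,0,0,-14,0,0],[0,0,0,0,-20,0,0],[0,0,0,0,-20,0,0]]}}

```text
clock: 5.6
tcp_pos: [0.477, 0.0977, 0.1184]
orientation: [-1.587, -0.053, -0.516]
contact_force: [0.1, -0.9, 0.8]
grip_width: -0.0003
```

```bash
echo "SGN=0">>h.py; python3 g.py -127 70 33 20 0
```

```text
t 5.6 fix pos [-144.    71.7  118.4] y-axis [ 0.354  0.005 -0.935] z-axis [0.003 1.    0.006] F(fix) [ 0.3 -0.8  0.8] w -0.3
shift [-14.3  85.9  -2.2] turn [-0.3 -0.3  0.7] joints [ 0.03  0.27 -0.59  2.3   0.89  0.53 -0.02]
```

Emit:
{"api": "drive_tool", "payload": {"series": [[0,20,-2,0,0,0,0],[-8,45,-2,0,0,0,0],[-14,70,-2,0,0,0,0],[-14,86,-2,0,0,0,0],[-14,86,-2,0,0,0,0]]}}

```text
clock: 6.1
tcp_pos: [0.4928, 0.0909, 0.0322]
orientation: [-1.588, -0.049, -0.518]
contact_force: [1.2, 0.3, -0.7]
grip_width: -0.0
```

```bash
python3 g.py -60 70 33 25 0; python3 snap.py 3
```

```text
t 6.1 fix pos [-126.9   69.7   32.2] y-axis [ 0.353  0.004 -0.936] z-axis [0.006 1.    0.006] F(fix) [ 1.   0.6 -0.7] w -0.0
shift [62.8 22.8  0.7] turn [-0.2 -0.4 -4.3] joints [-0.1   0.46 -0.43  2.32  1.33  0.44 -0.43]
```

View pics/side3c.png

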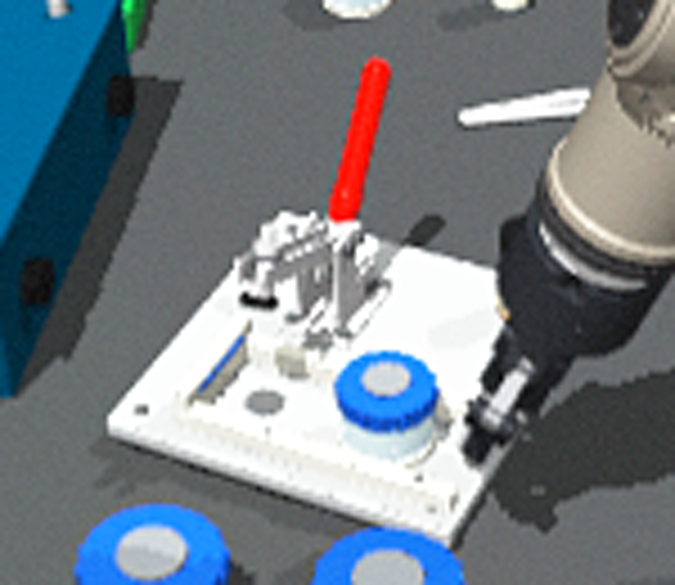

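Emit:
{"api": "drive_tool", "payload": {"series": [[6,2,0,0,0,-1,0],[12,4,0,0,0,-2,0],[18,6,0,0,0,-3,0],[24,8,0,0,0,-4,0],[30,10,0,0,0,-5,0]]}}

```text
clock: 6.7
tcp_pos: [0.5241, 0.0824, 0.0367]
orientation: [-1.588, -0.122, -0.589]
contact_force: [-0.3, -0.3, -0.4]
grip_width: -0.0003
```

```bash
python3 g.py -60 70 33 25 0; python3 snap.py 4
```

```text
t 6.7 fix pos [-94.5  70.6  36.7] y-axis [ 0.437  0.006 -0.899] z-axis [0.006 1.    0.009] F(fix) [-0.2 -0.4 -0.4] w -0.3
shift [29.4 18.4 -0.5] turn [-0.3 -0.5  0.9] joints [-0.12  0.48 -0.4   2.31  1.54  0.47 -0.62]
```

View pics/side4c.png

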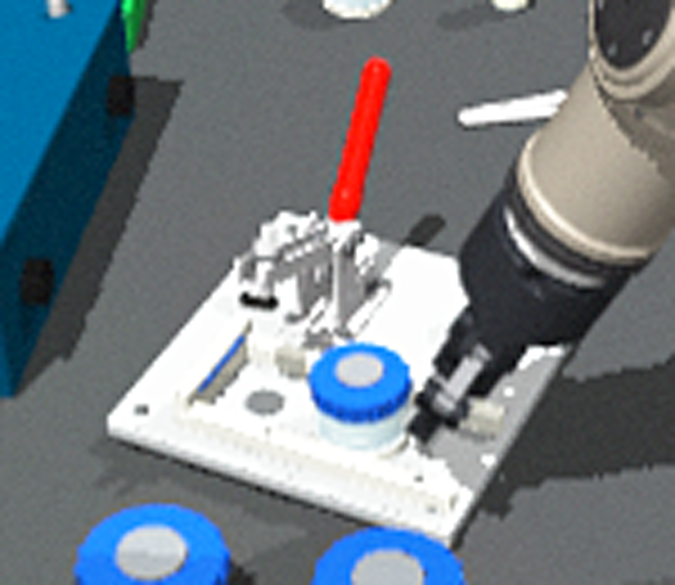

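Emit:
{"api": "drive_tool", "payload": {"series": [[7,4,0,0,0,0,0],[14,8,0,0,0,0,0],[21,12,0,0,0,0,0],[28,15,0,0,0,0,0],[34,18,0,0,0,0,0]]}}

```text
clock: 7.3
tcp_pos: [0.5618, 0.0707, 0.0352]
orientation: [-1.588, -0.121, -0.59]
contact_force: [-1.5, 0.5, 0.9]
grip_width: 0.0002
```

```bash
python3 g.py -37 70 35 26 0; python3 snap.py 5
```

```text
t 7.3 fix pos [-55.   70.3  35.2] y-axis [ 0.437  0.005 -0.9  ] z-axis [0.006 1.    0.009] F(fix) [-1.6  0.1  0.9] w 0.2
shift [16.1  8.  -0.1] turn [-0.3 -0.5 -0.1] joints [-0.09  0.51 -0.37  2.24  1.5   0.45 -0.51]
```

View pics/side5c.png

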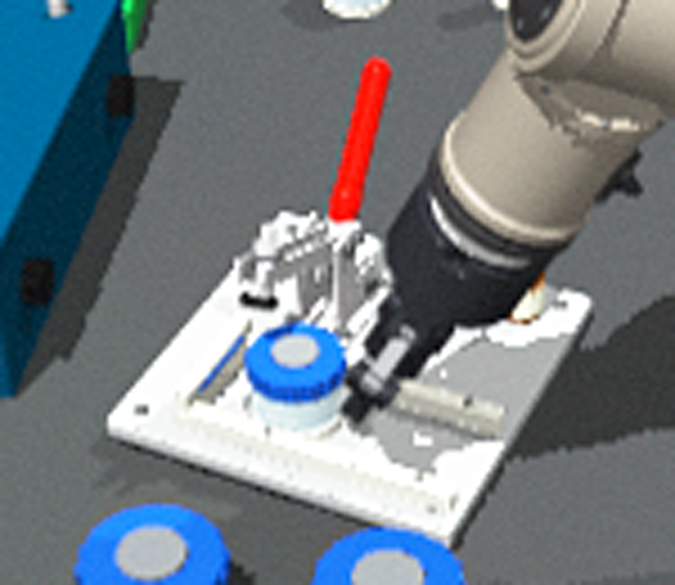

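View pics/top5c.png

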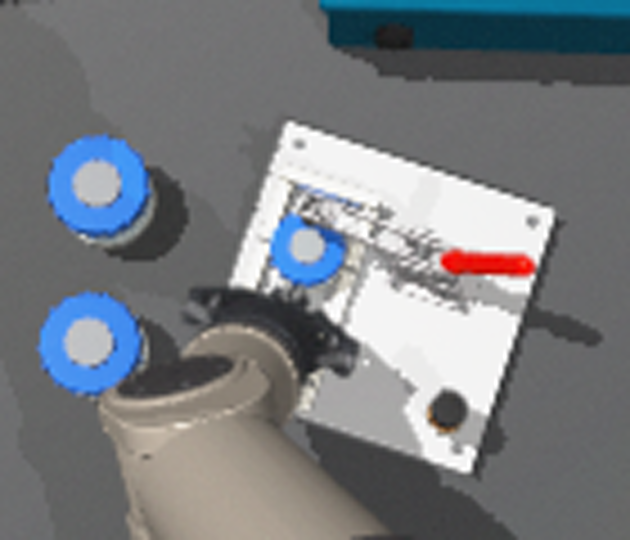

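Emit:
{"api": "drive_tool", "payload": {"series": [[4,2,0,0,0,0,0],[8,4,0,0,0,0,0],[11,5,0,0,0,0,0],[13,6,0,0,0,0,0]]}}

```text
clock: 7.8
tcp_pos: [0.5761, 0.066, 0.0356]
orientation: [-1.588, -0.121, -0.591]
contact_force: [-1.4, -0.9, -0.1]
grip_width: 0.0002
```

```bash
python3 g.py -37 70 35 26 0
```

```text
t 7.8 fix pos [-39.9  69.9  35.6] y-axis [ 0.437  0.005 -0.899] z-axis [0.007 1.    0.009] F(fix) [-1.1 -1.2 -0.1] w 0.2
shift [2.4 1.8 0.1] turn [-0.3 -0.6 -0.1] joints [-0.07  0.52 -0.36  2.21  1.47  0.44 -0.46]
```

Emit:
{"api": "drive_tool", "payload": {"series": [[1,1,0,0,0,0,0],[2,1,0,0,0,0,0],[3,2,0,0,0,0,0],[3,2,0,0,0,0,0]]}}

```text
clock: 8.2
tcp_pos: [0.5796, 0.0649, 0.0351]
orientation: [-1.588, -0.121, -0.591]
contact_force: [-0.8, 0.2, 0.3]
grip_width: -0.0002
```

```bash
python3 g.py -37 70 35 26 0; python3 snap.py 6
```

```text
t 8.2 fix pos [-36.3  70.   35.1] y-axis [ 0.438  0.005 -0.899] z-axis [0.007 1.    0.009] F(fix) [-0.8 -0.1  0.3] w -0.2
shift [-0.7 -0.2  0. ] turn [-0.3 -0.6 -0.1] joints [-0.07  0.52 -0.36  2.21  1.47  0.44 -0.45]
```

View pics/side6c.png

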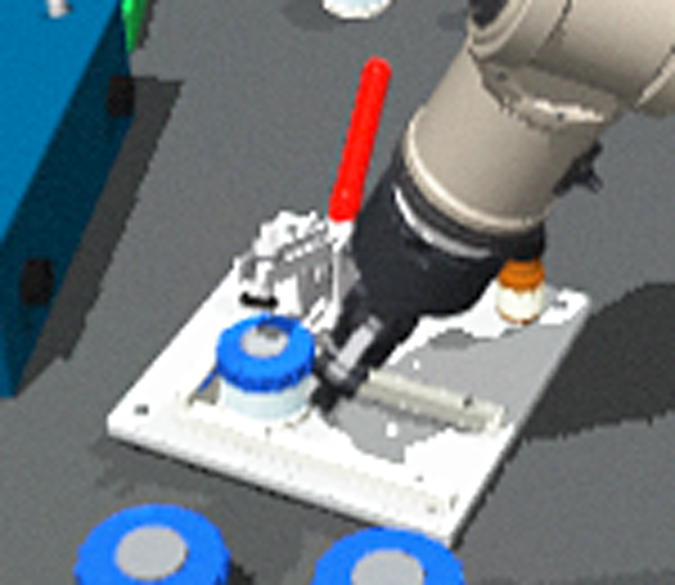

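Emit:
{"api": "drive_tool", "payload": {"series": [[1,0.5,0,0,0,0,0],[2,1,0,0,0,0,0],[3,1.5,0,0,0,0,0],[3,1.5,0,0,0,0,0]]}}

```text
clock: 8.7
tcp_pos: [0.5816, 0.0644, 0.0347]
orientation: [-1.588, -0.12, -0.589]
contact_force: [-6.1, 0.6, 3.7]
grip_width: 0.0
```

Emit:
{"api": "drive_tool", "payload": {"series": [[1,0.5,0,0,0,0,0],[2,1,0,0,0,0,0],[2,1,0,0,0,0,0]]}}

```text
clock: 9.0
tcp_pos: [0.5818, 0.0645, 0.0341]
orientation: [-1.588, -0.12, -0.586]
contact_force: [-9.2, 1.7, 4.9]
grip_width: 0.0001
```

```bash
python3 g.py -37 70 35 26 0; python3 snap.py 7
cat > cup.py <<'E'
from h import *
import sys
for k in sys.argv[1:]:
  for n in("side","top"):
    d=load(n+k);m=mask(d["frame"],"blue");mm=np.zeros_like(m)
    x0,y0,x1,y1=(240,205,304,250) if n=="side" else (240,185,285,230)
    mm[y0:y1,x0:x1]=m[y0:y1,x0:x1]
    c=max(cv2.findContours(mm,0,1)[0],key=cv2.contourArea);e=cv2.fitEllipse(cv2.convexHull(c))
    print(n,k,np.round(e[0],1),np.round(e[1],1),w2f(onz(d,e[0],.06)).round(1))
E
python3 cup.py 0 4 5 6 7
```

```text
t 9.0 fix pos [-34.1  70.2  34.1] y-axis [ 0.434  0.006 -0.901] z-axis [0.005 1.    0.009] F(fix) [-9.3 -1.   4.9] w 0.1
shift [-2.2 -2.1 -0.2] turn [-0.3 -0.5 -0.3] joints [-0.07  0.53 -0.36  2.2   1.46  0.44 -0.44]
side 0 [285.3 231.5] [17.7 22.5] [-75.7  72.1  60. ]
top 0 [262.1 210.9] [15.9 16.1] [-75.5  70.8  60. ]
side 4 [279.6 229.6] [17.6 22.3] [-60.1  71.4  60. ]
top 4 [263.8 206. ] [15.9 16.2] [-58.8  70.7  60. ]
side 5 [265.4 225.1] [17.7 22.3] [-21.1  71.   60. ]
top 5 [267.6 195.2] [14.8 16.4] [-20.9  70.3  60. ]
side 6 [257.2 223.7] [16.8 26.2] [-0.2 74.5 60. ]
top 6 [268.5 191.4] [11.5 15.8] [-8.1 71.7 60. ]
side 7 [256.9 223.5] [16.9 25.8] [ 0.8 74.2 60. ]
top 7 [268.7 191.1] [11.4 15.2] [-6.8 71.5 60. ]
```

Force rose to about 9 N with the fingers stalled, and the cup estimate is about x = 0, so the cup is home. Next I'll retreat and rise.

Emit:
{"api": "drive_tool", "payload": {"series": [[-10,-5,0,0,0,0,0],[-25,-12,0,0,0,0,0],[-40,-45,0,0,0,5,0],[-45,-90,0,0,0,12,0],[-45,-130,0,0,0,20,0]]}}

```text
clock: 9.6
tcp_pos: [0.5211, 0.0732, 0.0812]
orientation: [-1.608, 0.022, -0.47]
contact_force: [1.1, -0.1, -0.9]
grip_width: -0.0003
```

```bash
python3 g.py -60 -50 230 0 0; python3 snap.py 8; python3 cup.py 8
```

```text
t 9.6 fix pos [-94.7  61.   81.2] y-axis [ 0.284 -0.024 -0.959] z-axis [ 0.022  1.    -0.018] F(fix) [ 1.1  0.2 -0.9] w -0.3
shift [  77.4 -130.2 -112.8] turn [ 1.2 -1.1 16.5] joints [ 0.04  0.4  -0.5   2.19  0.84  0.53  0.13]
side 8 [256.  224.3] [17.6 27.5] [ 1.5 77.5 60. ]
top 8 [268.7 191.1] [11.1 15.3] [-6.8 71.6 60. ]
```

View pics/side8c.png

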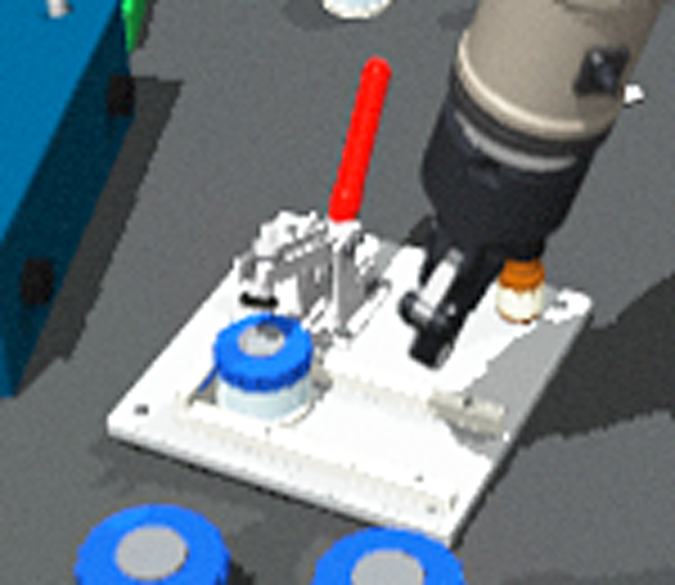

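View pics/top8c.png

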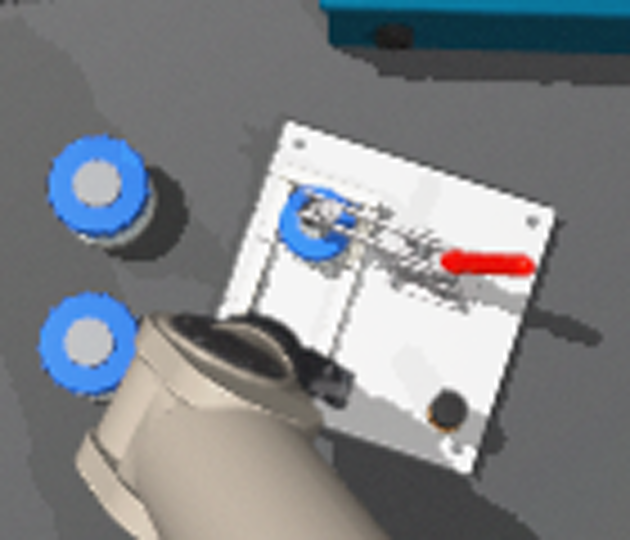

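Emit:
{"api": "drive_tool", "payload": {"series": [[5,-40,0,0,0,5,0],[10,-85,0,0,0,10,0],[30,-130,-20,0,0,16,0],[50,-135,-65,0,0,16,0],[75,-132,-110,0,0,16,0]]}}

```text
clock: 10.2
tcp_pos: [0.5231, -0.0352, 0.2348]
orientation: [-1.575, 0.237, -0.266]
contact_force: [2.0, -0.3, -0.2]
grip_width: -0.0001
```

```bash
python3 g.py 0 -62 175 0 0
```

```text
t 10.2 fix pos [-61.4 -42.3 234.8] y-axis [ 0.021 -0.016 -1.   ] z-axis [ 0.027  1.    -0.016] F(fix) [ 2.   0.3 -0.2] w -0.1
shift [ 60.6  61.4 -17.2] turn [ 0.9 -1.5  1.2] joints [ 0.52  0.29 -0.69  1.88  0.24  1.03  0.97]
```

```bash
cat > q.py <<'E'
from h import *
from bench import r
import sys
o=r.get_obs();stat(o);print("joints",o["joints"].round(2))
for s in sys.argv[1:]:
    q,h,tl=[float(x) for x in s.split(",")]
    a=goal(o,hp(q,105,h),0,-tl);print(s,"shift",a[0].round(1),"turn",a[1].round(1),hp(q,105,h).round())
E
python3 q.py .97,65,30 .97,52,30
```

```text
t 10.2 fix pos [-61.4 -42.3 234.8] y-axis [ 0.021 -0.016 -1.   ] z-axis [ 0.027  1.    -0.016] F(fix) [ 2.   0.3 -0.2] w -0.1
joints [ 0.52  0.29 -0.69  1.88  0.24  1.03  0.97]
.97,65,30 shift [59.6 80.7  3.4] turn [-29.1  -1.8   0.8] [  0. -42. 155.]
.97,52,30 shift [59.8 88.2 -7.2] turn [-29.1  -1.8   0.8] [  0. -52. 148.]
```

Emit:
{"api": "drive_tool", "payload": {"series": [[30,5,5,-7,0,0,0],[58,15,10,-15,-1,0,0],[60,35,10,-22,-1,1,0],[60,60,7,-29,-2,1,0],[60,80,4,-29,-2,1,0]]}}

```text
clock: 10.7
tcp_pos: [0.5831, -0.0484, 0.1522]
orientation: [-2.081, 0.3, -0.167]
contact_force: [-0.6, 0.7, -0.0]
grip_width: -0.0
```

```bash
python3 q.py .97,55,30 .97,45,30 .9,45,30 .8,45,30 .7,45,30 .6,42,30; python3 snap.py 9
```

```text
t 10.7 fix pos [-1.000e-01 -3.760e+01  1.522e+02] y-axis [ 0.001 -0.503 -0.864] z-axis [-0.01   0.864 -0.503] F(fix) [-0.8  0.5 -0. ] w -0.0
joints [ 0.11  0.61 -0.52  1.72  0.71  1.34  0.57]
.97,55,30 shift [-0.   8.4 -9.5] turn [0.2 0.6 0.1] [  0. -50. 150.]
.97,45,30 shift [ -0.1  17.5 -13.8] turn [0.2 0.6 0.1] [  0. -58. 144.]
.9,45,30 shift [ -0.1  23.  -19.6] turn [0.2 0.6 0.1] [  0. -66. 142.]
.8,45,30 shift [ -0.2  31.5 -27.2] turn [0.2 0.6 0.1] [  0. -77. 139.]
.7,45,30 shift [ -0.3  40.7 -33.9] turn [0.2 0.6 0.1] [  0. -87. 134.]
.6,42,30 shift [ -0.4  53.6 -39.8] turn [0.2 0.6 0.1] [  0. -99. 126.]
```

View pics/side9c.png

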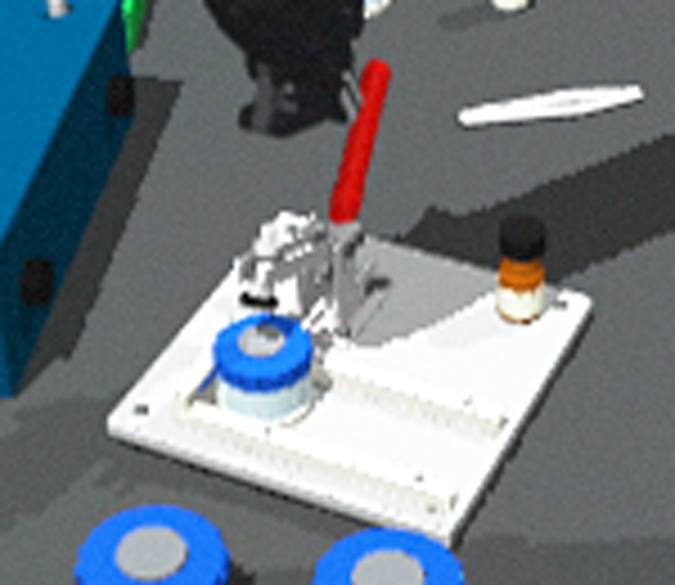

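View pics/top9c.png

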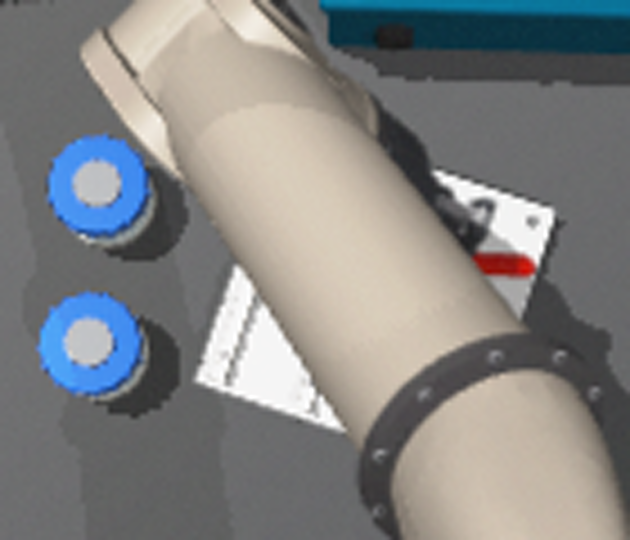

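Run:
```python
from h import *
from bench import r
s=load("side9");o=r.get_obs();Rm=cv2.Rodrigues(s["rvec"])[0];print("cam fix",w2f(-Rm.T@np.ravel(s["tvec"])).round())
T=R.from_rotvec(o["orientation"])
pts=[o["tcp_pos"]+T.apply(np.array(v)/1000) for v in([0,0,0],[11,0,0],[-11,0,0],[0,-73,0],[38,-73,43],[-38,-73,43],[38,-73,-43],[-38,-73,-43])]
for q in (.95,):pts+=[f2w(hp(q,a)) for a in(40,105,132)]
print(((proj(s,pts)-[200,145])*4.5).round())
a=s["frame"][90:220,200:350];cv2.imwrite("pics/s9b.png",cv2.resize(a,None,fx=4.5,fy=4.5,interpolation=cv2.INTER_CUBIC))
d=r.grab_frame("wrist");cv2.imwrite("pics/w9.png",d["frame"])
```

```text
cam fix [-409.  782.  759.]
[[347. 106.]
 [329. 102.]
 [364. 111.]
 [314.  42.]
 [220.  96.]
 [350. 128.]
 [280. -40.]
 [408. -13.]
 [341. 213.]
 [368. 104.]
 [379.  59.]]
```

View pics/s9b.png

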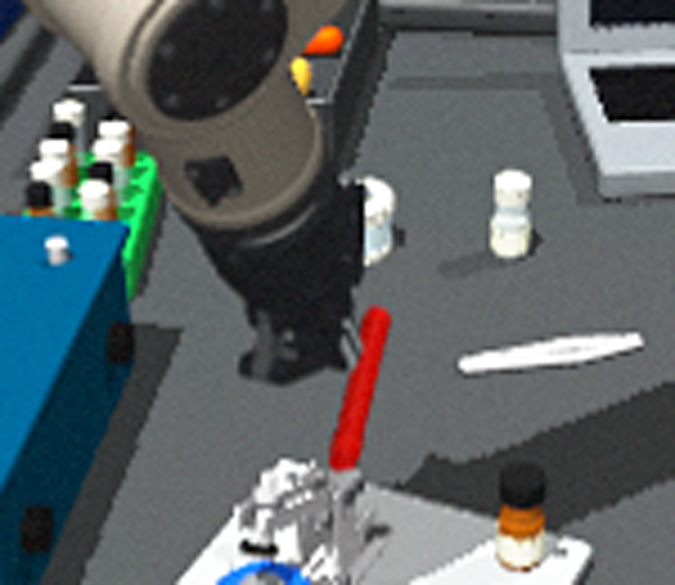

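View pics/w9.png

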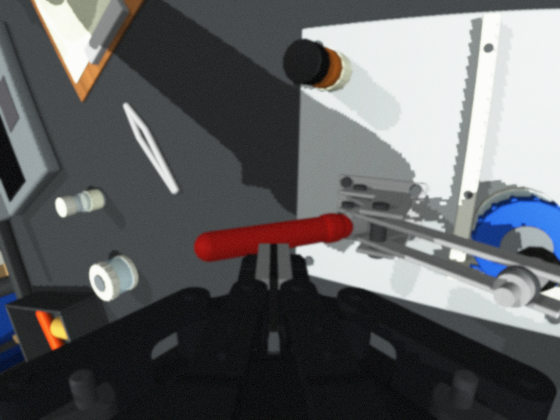

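Run:
```python
from h import *
from bench import r
o=r.get_obs();stat(o)
d=r.grab_frame("wrist");T=R.from_rotvec(o["orientation"])
pts=[o["tcp_pos"]+T.apply(np.array(v)/1000) for v in([0,0,0],[11,0,0],[-11,0,0],[0,0,14],[0,0,-14])]
pts+=[f2w(hp(.95,a)) for a in(40,105,132)]
print(proj(d,pts).round())
print("cam in tool mm",T.inv().apply(-cv2.Rodrigues(d["rvec"])[0].T@np.ravel(d["tvec"])-o["tcp_pos"]).round(3)*1000)
# handle axis in wrist image from red mask
m=mask(d["frame"],"red")[215:265,190:350];p=np.argwhere(m>0)[:,::-1]+[190,215]
print(cv2.minAreaRect(p.astype(np.float32)))
```

```text
t 10.85 fix pos [  0.3 -42.2 154.4] y-axis [-0.003 -0.502 -0.865] z-axis [-0.004  0.865 -0.502] F(fix) [-0.4 -0.3 -0.2] w 0.1
[[270. 258.]
 [270. 279.]
 [270. 236.]
 [300. 258.]
 [241. 258.]
 [339. 220.]
 [243. 235.]
 [194. 242.]]
cam in tool mm [ -66. -144.    1.]
((273.5684814453125, 232.92446899414062), (24.6810245513916, 154.00961303710938), 80.83765411376953)
```

```bash
python3 q.py .97,47,30 .85,45,30 .75,45,30 .65,43,30
```

```text
t 10.9 fix pos [  1.  -42.1 156. ] y-axis [-0.002 -0.501 -0.866] z-axis [-0.003  0.866 -0.501] F(fix) [0.  0.3 0.5] w 0.1
joints [ 0.11  0.6  -0.52  1.72  0.71  1.34  0.57]
.97,47,30 shift [-1.  16.6 -7.1] turn [ 0.   0.1 -0.1] [  0. -57. 145.]
.85,45,30 shift [ -1.   28.1 -17.7] turn [ 0.   0.1 -0.1] [  0. -71. 141.]
.75,45,30 shift [ -1.   36.9 -24.9] turn [ 0.   0.1 -0.1] [  0. -82. 136.]
.65,43,30 shift [ -1.   48.5 -31.4] turn [ 0.   0.1 -0.1] [  0. -94. 130.]
```

Emit:
{"api": "drive_tool", "payload": {"series": [[-1,9,-4,0,0,0,0],[-1,17,-7,0,0,0,0],[-1,23,-13,0,0,0,0],[-1,28,-18,0,0,0,0],[-1,32,-21,0,0,0,0]]}}

```text
clock: 11.4
tcp_pos: [0.5719, -0.0868, 0.1391]
orientation: [-2.078, 0.308, -0.175]
contact_force: [-0.1, -0.3, 1.1]
grip_width: -0.0
```

```bash
python3 q.py  .75,45,30 .65,43,30 .55,41,28 .45,41,25 .35,41,20
python3 - <<'E'
from bench import r
import cv2
d=r.grab_frame("wrist");cv2.imwrite("pics/w10.png",d["frame"])
E
```

```text
t 11.4 fix pos [  0.2 -77.6 139.1] y-axis [-0.002 -0.501 -0.866] z-axis [-0.001  0.866 -0.501] F(fix) [-0.  -0.3  1.1] w -0.0
joints [ 0.16  0.6  -0.51  1.77  0.73  1.29  0.59]
.75,45,30 shift [-0.2  4.6 -2.7] turn [ 0.1  0.1 -0.1] [  0. -82. 136.]
.65,43,30 shift [-0.2 16.1 -9.2] turn [ 0.1  0.1 -0.1] [  0. -94. 130.]
.55,41,28 shift [ -0.2  28.2 -14.3] turn [ 2.1  0.1 -0.1] [   0. -104.  122.]
.45,41,25 shift [ -0.2  38.8 -18.1] turn [ 5.1  0.1 -0.1] [   0. -113.  115.]
.35,41,20 shift [ -0.2  49.8 -20.9] turn [10.1  0.1 -0.1] [   0. -121.  107.]
```

View pics/w10.png

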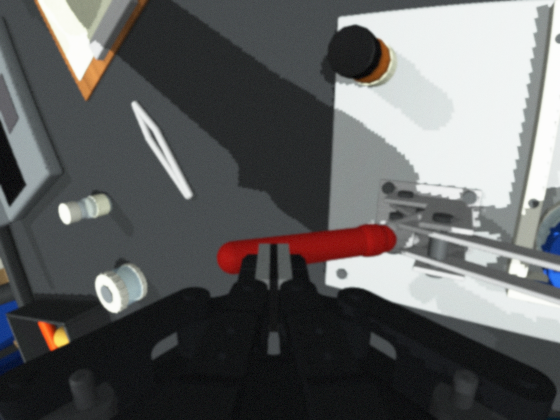

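Emit:
{"api": "drive_tool", "payload": {"series": [[0,5,-3,0,0,0,0],[0,10,-6,0,0,0,0],[0,16,-9,0,0,0,0],[0,22,-12,1,0,0,0],[0,28,-14,2,0,0,0]]}}

```text
clock: 11.95
tcp_pos: [0.5637, -0.1129, 0.1212]
orientation: [-2.042, 0.304, -0.179]
contact_force: [-0.6, -0.5, 0.1]
grip_width: -0.0
```

```bash
python3 q.py .55,40,28 .45,40,25 .35,40,20 .25,40,15 .15,40,10
python3 - <<'E'
from bench import r
import cv2
d=r.grab_frame("wrist");cv2.imwrite("pics/w11.png",d["frame"])
E
python3 snap.py 11
```

```text
t 11.95 fix pos [-1.000e-01 -1.049e+02  1.212e+02] y-axis [-0.003 -0.47  -0.883] z-axis [-0.001  0.883 -0.47 ] F(fix) [-0.4 -0.7  0.1] w -0.0
joints [ 0.21  0.6  -0.5   1.81  0.74  1.21  0.61]
.55,40,28 shift [0.1 0.  0.4] turn [ 0.   0.1 -0.1] [   0. -105.  121.]
.45,40,25 shift [ 0.1 10.5 -3.7] turn [ 3.   0.  -0.1] [   0. -113.  114.]
.35,40,20 shift [ 0.1 21.3 -6.8] turn [ 8.   0.  -0.1] [   0. -121.  106.]
.25,40,15 shift [ 0.1 32.3 -8.7] turn [13.   0.  -0.2] [   0. -128.   97.]
.15,40,10 shift [ 0.2 43.5 -9.6] turn [18.   0.  -0.2] [   0. -134.   87.]
```

View pics/w11.png

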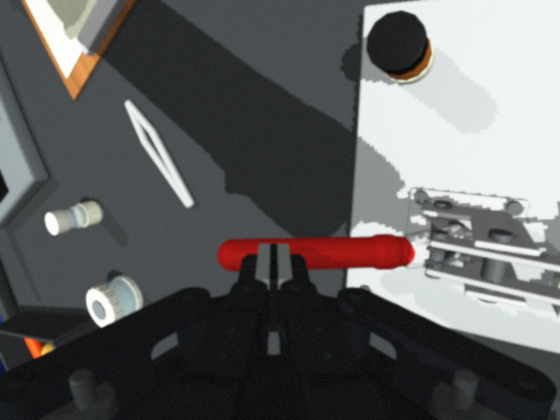

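View pics/side11c.png

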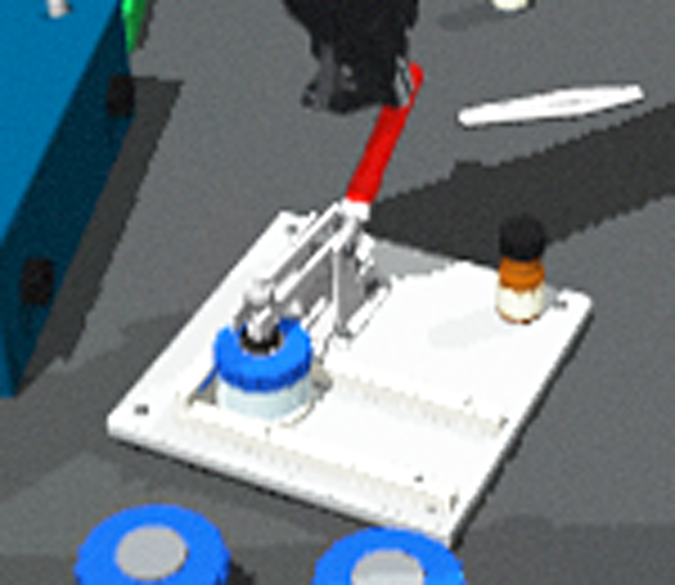

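Emit:
{"api": "drive_tool", "payload": {"series": [[0,8,-3,2,0,0,0],[0,16,-5,5,0,0,0],[0,24,-7,8,0,0,0],[0,32,-8,12,0,0,0],[0,40,-9,16,0,0,0]]}}

```text
clock: 12.6
tcp_pos: [0.5564, -0.1378, 0.0909]
orientation: [-1.764, 0.262, -0.21]
contact_force: [0.3, 0.3, 0.3]
grip_width: 0.0
```

```bash
python3 q.py .15,40,10 .05,40,5 0,39,0 0,36,0
```

```text
t 12.6 fix pos [ 1.000e-01 -1.308e+02  9.090e+01] y-axis [-0.001 -0.206 -0.979] z-axis [-0.     0.979 -0.206] F(fix) [0.2 0.4 0.3] w 0.0
joints [ 0.46  0.57 -0.57  1.87  0.62  0.95  0.81]
.15,40,10 shift [-0.1  4.3 -2.2] turn [ 1.9 -0.  -0.1] [   0. -134.   87.]
.05,40,5 shift [-0.1 15.1 -5.1] turn [ 6.9 -0.  -0.1] [   0. -139.   77.]
0,39,0 shift [-0.1 21.6 -5.9] turn [11.9 -0.  -0.1] [   0. -141.   71.]
0,36,0 shift [-0.1 24.6 -5.2] turn [11.9 -0.  -0.1] [   0. -141.   68.]
```

Emit:
{"api": "drive_tool", "payload": {"series": [[0,6,-3,3,0,0,0],[0,12,-4,6,0,0,0],[0,17,-5,9,0,0,0],[0,21,-6,12,0,0,0],[0,24,-6,12,0,0,0]]}}

```text
clock: 13.1
tcp_pos: [0.5538, -0.1486, 0.0707]
orientation: [-1.555, 0.232, -0.232]
contact_force: [-11.9, 1.4, 40.2]
grip_width: -0.0002
```

```bash
python3 q.py 0,60,0; python3 snap.py 12
```

```text
t 13.1 fix pos [   0.8 -141.9   70.7] y-axis [-0.     0.003 -1.   ] z-axis [0.003 1.    0.003] F(fix) [-11.8  -2.1  40.2] w -0.2
joints [ 0.65  0.6  -0.66  1.89  0.49  0.81  1.01]
0,60,0 shift [ -0.8 -21.3   1. ] turn [-0.2 -0.2 -0. ] [   0. -141.   92.]
```

View pics/side12c.png

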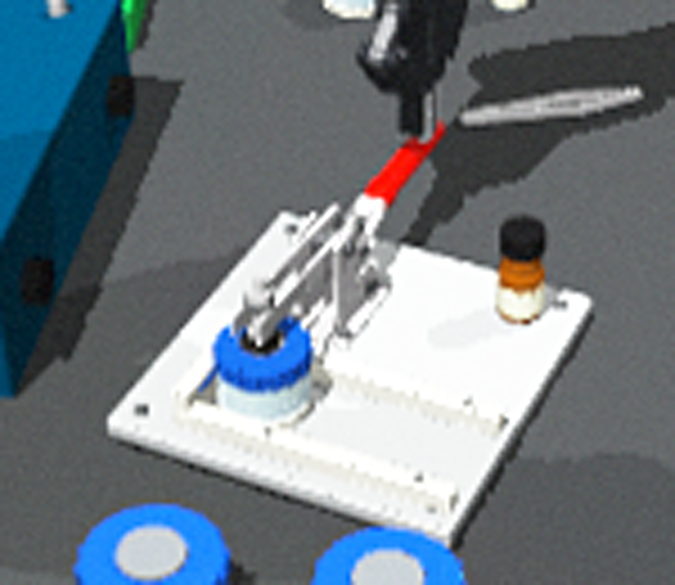

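The handle is on its stop, with 40 N at the fingertips. I'll lift straight up now.

Emit:
{"api": "drive_tool", "payload": {"series": [[0,-10,0,0,0,0,0],[0,-40,0,0,0,0,0],[0,-85,0,0,0,0,0],[0,-130,0,0,0,0,0],[0,-160,-20,0,0,0,0]]}}

```text
clock: 13.7
tcp_pos: [0.55, -0.1641, 0.2351]
orientation: [-1.557, 0.223, -0.23]
contact_force: [0.9, 0.2, -0.3]
grip_width: -0.0002
```

```bash
python3 q.py 0,60,0
```

```text
t 13.7 fix pos [   1.6 -157.9  235.1] y-axis [ 0.004  0.003 -1.   ] z-axis [-0.005  1.     0.002] F(fix) [ 0.8  0.4 -0.3] w -0.2
joints [ 0.78  0.41 -0.77  1.76  0.31  1.1   1.19]
0,60,0 shift [ -2.1 143.2  16.6] turn [-0.1  0.3  0.2] [   0. -141.   92.]
```

Emit:
{"api": "drive_tool", "payload": {"series": [[-10,0,-40,0,0,0,0],[-20,0,-85,0,0,0,0],[-20,0,-130,0,0,0,0],[-20,0,-150,0,0,0,0],[-20,0,-150,0,0,0,0]]}}

```text
clock: 14.2
tcp_pos: [0.4864, -0.3063, 0.2345]
orientation: [-1.558, 0.229, -0.234]
contact_force: [0.7, 0.9, -0.8]
grip_width: -0.0001
```

```bash
python3 q.py 0,60,0; python3 snap.py 13;python3 cup.py 13
python3 - <<'E'
from h import *
t=load("top13");s=load("side13")
for q in(0,.1,.2): print(q,[proj(d,[f2w(hp(q,132)),f2w(hp(q,40))]).round(1).tolist() for d in(t,s)])
for nm,d,roi in(("top",t,(285,185,350,230)),("side",s,(265,150,310,200))):
    m=mask(d["frame"],"red");x0,y0,x1,y1=roi
    c=np.argwhere(m[y0:y1,x0:x1])[:,::-1]+[x0,y0];print(nm,cv2.boundingRect(c.astype(np.int32)))
E
```

```text
t 14.2 fix pos [ -18.2 -312.4  234.5] y-axis [ 0.004  0.001 -1.   ] z-axis [0.002 1.    0.001] F(fix) [ 0.4  1.1 -0.8] w -0.1
joints [ 1.02  0.4  -0.72  1.76  0.29  1.09  1.47]
0,60,0 shift [ 17.3 142.8 171.3] turn [-0.1 -0.1  0.2] [   0. -141.   92.]
side 13 [256.6 223.7] [16.1 26.9] [ 1.  75.1 60. ]
top 13 [268.6 191. ] [11.  15.1] [-6.8 71.8 60. ]
0 [[[339.4, 211.8], [312.4, 203.0]], [[296.5, 172.2], [282.9, 189.5]]]
0.1 [[[338.8, 210.9], [311.5, 202.4]], [[296.0, 169.0], [282.3, 189.0]]]
0.2 [[[337.9, 209.8], [310.4, 201.9]], [[295.3, 166.2], [281.7, 188.8]]]
top (311, 202, 29, 12)
side (281, 171, 18, 20)
```

View pics/side13c.png

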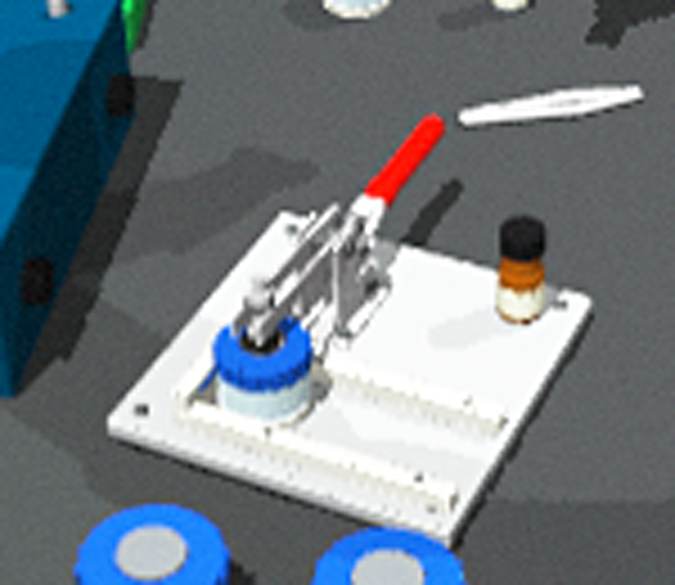

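View pics/top13c.png

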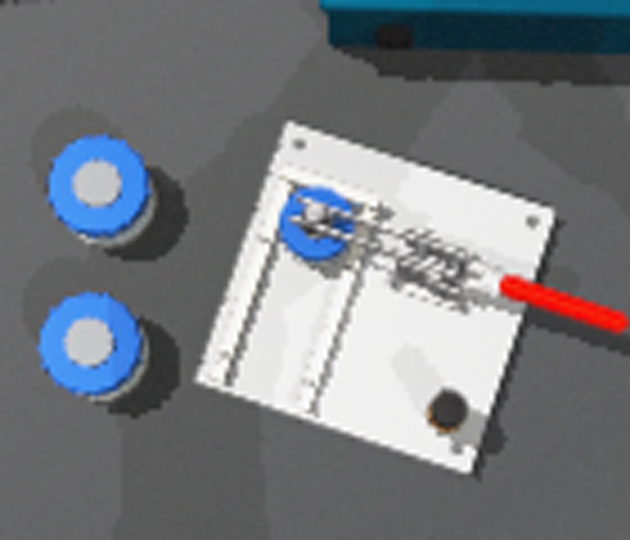

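Run:
```python
from h import *
t=load("top13");m=mask(t["frame"],"blue")[180:205,255:285]
p=np.argwhere(m>0)[:,::-1]+[255,180];hull=cv2.convexHull(p.astype(np.int32))[:,0]
print(cv2.minEnclosingCircle(hull.astype(np.float32)))
c=cv2.minEnclosingCircle(hull.astype(np.float32))[0];print(w2f(onz(t,c,.062)))
c0=load("top0");m=mask(c0["frame"],"blue")[195:230,245:280];p=np.argwhere(m>0)[:,::-1]+[245,195];c=cv2.minEnclosingCircle(p.astype(np.float32));print(c,w2f(onz(c0,c[0],.062)))
# expected bottom of cap circle at home
from bench import r
for x in(0,-5):
    a=np.linspace(0,2*np.pi,60);P=proj(t,[f2w((x+27*np.cos(k),70+27*np.sin(k),66)) for k in a]);print(x,"circle x",P[:,0].min().round(1),P[:,0].max().round(1),"y max",P[:,1].max().round(1))
m=mask(t["frame"],"blue")[180:215,255:285];p=np.argwhere(m>0);print("seen x",p[:,1].min()+255,p[:,1].max()+256,"ymax",p[:,0].max()+181)
```

```text
((269.94000244140625, 189.10000610351562), 8.164266586303711)
[ 0.33083798 69.52604773 62.        ]
((262.0, 210.75), 8.310484886169434) [-75.56044364  71.15724319  62.        ]
0 circle x 261.5 278.0 y max 197.1
-5 circle x 261.0 277.5 y max 198.5
seen x 262 278 ymax 198
```

The cap centre is at fixture (0.3, 69.5), so the cup is home. The handle matches angle 0, and the hand is clear.

```bash
python3 -c "
from bench import r
print(r.hand_in())"
```

```text
the job is handed in; nothing more can be done
None
```

The cup is home against the end stop, the clamp handle is down in lock with the pad on the cap, and the job is handed in at about 14.3 s. The hand-in itself reported no verdict.

- **Pushing the cup:** I pushed the small blue-capped cup along the channel with closed, tilted fingertips until it stopped against about 9 N.
- **Locking the clamp:** I then pressed the red handle down through its dead point onto its stop, where the force at the fingertips rose to 42 N. Afterwards I lifted the hand and moved it clear.

**Last checks**
- **Cup position:** the top view, using the smallest circle around the cap, puts the cup axis at fixture (0.3, 69.5), against (0, 70) for home. The side view gave (1.0, 75.1). A simple ellipse fit in the top view gave x = -6.8, which I discounted because the clamp bar covers part of the cap.
- **Handle:** the red bar in both views matches the locked angle (0) to about a pixel. The pad sits on the cap.
- **Bystanders:** the vial on the plate, the forceps and the two larger blue-capped cups look unmoved in the last views. I did not check the other items again at the end.

**Two points along the way**
- Joint 7 reached its limit (-2.96 rad) during the first approach. I turned the hand back from there, and did not confirm whether it passed the limit by a fraction.
- I pressed harder on the locked handle than needed: 42 N in total, through the fingertips rather than the gripper body.

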